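# Load the rod guide, then hold the damper plumb over it

## Task

First put the spool-shaped rod guide onto the upright spindle of the round fixture, standing fully down on its seat, and let go of it. Then draw the damper with the round eye at its head out of the sloping rack, turn it upright with the eye on top, and hold it still in the gripper centred over the spindle, its lower end a few centimetres above the tip and touching nothing; finish while holding it there, and leave the other damper and the things around undisturbed.

Things in the scene. Friction and masses are not known exactly. Their poses are not given: they have to be found in the camera images.
- spool_mid (a point): Rod guide: a bare aluminium spool standing upright on the bench, 40 mm tall, two flanges 44 mm in diameter and 9 mm thick, waist 30 mm in diameter, a straight through bore 16 mm in diameter along its z axis; about 110 g. This point is its centre, 20 mm above its underside; z is its axis, up.
- spindle_seat (a point): Centre of the flat round steel seat (52 mm in diameter, 20 mm above the bench) at the foot of the fixture's spindle; the fixture is a dark steel disc 90 mm in diameter, fixed to the bench. The spool's underside comes to rest at this height. z is up, along the spindle.
- spindle_tip (a point): Top of the fixture's upright steel spindle, 56 mm above the seat and 76 mm above the bench; the spindle is 12 mm in diameter, its top 8 mm taper to a 5 mm tip. It stands 16 mm above a seated spool. z is up.
- tube_mid (a point): Damper with the round eye: dark steel cylinder 30 mm in diameter, 122 mm long, then a bare steel eye (30 mm across, 18 mm thick along y) to 150 mm from the lower end; 0.32 kg. Point on its axis 61 mm from the lower end; z along the axis to the eye. It leans 55 deg from vertical, eye up towards the robot, lowest 50 mm loose in a square sleeve; grip the rest. Pulls out freely along z.
- tube_mouth (a point): Centre of the lower end face of the damper with the eye (61 mm below its mid point along the local z); same axes.
- spare_mid (a point): The other damper, in the rack's other sleeve: same dark cylinder and leaning the same way, but it ends in a thin steel stem with a flat round cap 42 mm in diameter (ends 158 mm from the lower end). Point on its axis 61 mm from the lower end, local z towards the cap. To be left alone.
- rack: Fixed rack: dark steel plate 170 x 190 x 8 mm with two square aluminium sleeves (42 mm outside, 34 inside, 50 deep) 100 mm apart along its y (at +50, -50 mm), mouths facing its -x and up, 55 deg from vertical. Origin on the bench, 20 mm to -x of the plate's middle; each has a 24 mm wide tongue under the damper 30 mm beyond its mouth; top 95 mm above the bench. Which damper is in which sleeve varies.
- bottle: Bystander: clear plastic bottle with black cap, 40 mm in diameter, 110 mm tall; origin at the centre of its underside.
- driver: Bystander: screwdriver lying on the bench; origin at its underside, handle towards its -x.
- carton: Bystander: closed cardboard box 100 x 140 x 70 mm; origin at the centre of its underside.
Mind the look-alikes: they are no part of the job. Leave any green look-alike of the part that bears spool_mid alone.

How it is judged (in metres and radians):
On the way, in this order (a step that is already met when the one before it is completed fails the run):
1. the spool stands fully down on the fixture's seat, round the spindle, and is let go (horizontal distance between spool_mid and spindle_seat below 0.005 m and z of spool_mid in the frame of spindle_seat between 0.015 and 0.0245 m and angle between spool_mid's own z axis and vertical below 0.1 rad and contact force between the fingers and spool below 0.1 N and linear speed of spool below 0.02 m/s), for 0.2 s.
2. the damper with the eye is gripped and drawn out of its sleeve, its lower end more than 80 mm above the bench (distance of tube_mouth from where it was at the start of the episode above 0.05 m and height (world z) of tube_mouth above 0.08 m and contact force between the fingers and tube above 1 N), for 0.2 s.
At the end, for the whole second after the job is handed in: Spool free on the spindle within 5 mm of its axis and of full depth, upright; eye damper held by the fingers alone, eye up, within 0.14 rad of vertical, its lower end within 12 mm of the spindle axis and 8 to 80 mm above the tip, at rest; the other damper within 15 mm of its start (horizontal distance between spool_mid and spindle_seat below 0.005 m and z of spool_mid in the frame of spindle_seat between 0.015 and 0.0245 m and angle between spool_mid's own z axis and vertical below 0.1 rad and angle between tube_mouth's own z axis and vertical below 0.14 rad and horizontal distance between tube_mouth and spindle_tip below 0.012 m and z of tube_mouth in the frame of spindle_tip between 0.008 and 0.08 m and contact force between the fingers and tube above 1 N and contact force between each of tube, the fingers and spool below 0.1 N and contact force between tube and fixture below 0.1 N and contact force between tube and rack below 0.1 N and linear speed of tube below 0.02 m/s and distance of spare_mid from where it was at the start of the episode below 0.015 m); the arm keeps its last pose, push and grip.
It fails at once if the other damper is disturbed (distance of spare_mid from where it was at the start of the episode above 0.03 m).
It fails at once if the bottle is disturbed (distance of bottle from where it was at the start of the episode above 0.03 m).
It fails at once if the screwdriver is disturbed (distance of driver from where it was at the start of the episode above 0.03 m).
It fails at once if the carton is disturbed (distance of carton from where it was at the start of the episode above 0.03 m).
It also fails if it takes over 58 s, if anything falls off the work surface, if the arm or the gripper's body presses on something with over 40 N, if the wrist force passes 120 N, or if a joint passes its speed limit or range.

## Robot

A 6-joint arm with a two-finger parallel gripper is mounted at the origin on the work surface. World frame = base frame: x ahead of the robot, y to its left, z up, the work surface at z = 0. Lengths are in mm, angles in degrees, forces in N, time in s.
With the tool pointing down it reaches from about 375 to 925 mm from the base axis. Payload 5.7 kg.
Tool frame: the origin (TCP) lies at the very end of the fingers, on their centre line; the grasp point (between the pads) lies 19 mm behind it; z points along the fingers, y is the direction in which the jaws open and shut (so a half turn about z gives the same grasp; the last joint's range is limited). The gripper opens to 88 mm and grips with 3 to 60 N. Pads are 20 mm wide; open, the fingers measure 115 mm over their backs; the gripper's body (75 mm by 178 mm) begins 61 mm behind the grasp point.
Start: joints at [-71.224, 20.558, 86.54, -0, 72.909, -6.595], TCP at [257.064, -542.107, 222.623] pointing down, gripper open.
Joint ranges: [-170.27, 170.27], [-57.76, 135], [12.27, 136.19], [-55.21, 235.2], [11.17, 155.16], [-170.74, 170.74]. Speed limits (degrees/s): [136.94, 136.94, 180, 180, 180, 180].

## Interface

Orientations are given as a 3x3 rotation matrix whose columns are the frame's x, y, z axes.
In Python, from bench import sense, get_image, job_done gives the robot as it stands.
- The arm moves only by the tool play_rows, never from a script. Its argument "moves" is one flat list of numbers, 4 for each row, row after row: the shift along the tool's x, y, z in cm, then the turn about the tool's z in degrees. In form: [dx, dy, dz, turn, dx, dy, dz, turn, ...]. A call has 1 to 20 rows; each row shifts and turns the commanded pose from where the row before left it, along the tool's axes as they then stand; what a row does not reach is not made up. A row lasts 1/8 s, in which the tool goes at most 62.5 mm and 10.7 degrees, less where a joint would pass 70% of its speed; a pose out of reach is approached as far as the arm can. A call is refused whole if a number of a shift passes 6.25 or a number of a turn 10.7, either way. A call with a gripper value outside its range is refused whole. "jaw" is the finger opening in cm, from 0 to 8.78, set as the call begins (left out, the last holds). The fingers move at their own pace and stop on an object; "newtons" is the grip in N (left out, the last holds). Time passes only in rows, so rows that do not move let the fingers close. It gives the time, the measured TCP pose, the force and the opening at its end, in the units of the state.
- sense(): the state, without advancing time (a new reading comes with each control period).
- get_image(name): name is "scene" or "top" or "wrist"; returns a dict with "img" (400x640x3 uint8, red, green, blue), "range_z" (400x640 float32, mm along the optical axis (not along the pixel's ray), 0 where there is no reading), "vertical_fov" (degrees; the focal length in pixels is half the picture's height over the tangent of half this angle, whatever the lens; pixels are square), "cx", "cy" (the principal point, pixels), "extrinsics" (4x4, takes a point from camera to world coordinates). Camera axes: x right, y up, looking along -z (the intrinsics and any distortion apply to the point x, -y, -z); pixel columns grow to the right and rows downward; lengths in mm; the calibration is good to about 2 mm. A picture is of the moment at which its call begins.
- job_done(): hands the job in, once; it reports no verdict.
The state is a dict: "clock": time; "joints": joint angles; "joint_vel": joint speeds; "joint_torque": joint torques, N m; "tool_pos": TCP position; "eef_rot": TCP orientation; "force": force on the tool from outside, world axes, zero at the start; "moment": the same for the moment, N m; "grip_width": finger opening in mm.
Only numpy, scipy, OpenCV 4.12 (cv2) and the standard library are available. Lean on these libraries where they do the work, as an engineer would, in place of code of your own. Each camera call takes 0.05 s, during which the arm holds its last target.

## Working session

There is one attempt and no reset: what is moved stays moved. The work goes in short steps, Python scripts to look and compute and a tool call to move; the robot and the scene stay as the last step left them, time stands still between calls to the robot, and variables do not carry over. Pictures are saved under pics/ and viewed, and the job is handed in when it is done.

Besides the shell and the picture viewer there is one more tool, called by a JSON object that holds its "name" and its "arguments". play_rows: Moves the arm, as the interface text tells. Its arguments: {"type":"object","properties":{"moves":{"type":"array","items":{"type":"number"}},"jaw":{"type":"number"},"newtons":{"type":"number"}},"required":["moves"]}

```bash
ls; mkdir -p pics; cat > h.py <<'E'
from bench import sense,get_image,job_done
import numpy as np,cv2
def snap(n,f):
    d=get_image(n); cv2.imwrite('pics/'+f,d['img'][:,:,::-1]); np.savez('pics/'+f[:-4]+'.npz',**d); return d
def ld(f): return dict(np.load('pics/'+f+'.npz',allow_pickle=True))
def F(d): return 200/np.tan(np.radians(float(d['vertical_fov']))/2)
def ray(d,u,v):
    f=F(d);c=np.array([(u-d['cx'])/f,-(v-d['cy'])/f,-1]);E=d['extrinsics'];return E[:3,3],E[:3,:3]@c
def onz(d,u,v,z):
    o,r=ray(d,u,v);return o+r*(z-o[2])/r[2]
def cloud(d):
    f=F(d);v,u=np.mgrid[:400,:640];z=d['range_z'];c=np.stack([(u-d['cx'])/f*z,-(v-d['cy'])/f*z,-z],-1)
    E=d['extrinsics'];p=c@E[:3,:3].T+E[:3,3];p[z<=0]=np.nan;return p
E
python3 - <<'E'
from h import *
for n in ['scene','top','wrist']:
    d=snap(n,n+'0.png');print(n,d.keys(),d['vertical_fov'],d['cx'],d['cy'],d['extrinsics'].round(3).tolist())
    for k in d:
        if k not in('img','range_z'):print(k,end=' ')
print(sense())
E
```

```text
pics
scene dict_keys(['img', 'range_z', 'vertical_fov', 'cx', 'cy', 'extrinsics']) 48.8404903862266 316.61261588934815 197.4047921381074 [[0.648, -0.548, 0.528, 1256.199], [0.761, 0.452, -0.465, -479.343], [0.016, 0.703, 0.711, 970.816], [0.0, 0.0, 0.0, 1.0]]
vertical_fov cx cy extrinsics top dict_keys(['img', 'range_z', 'vertical_fov', 'cx', 'cy', 'extrinsics']) 54.542482426138946 326.0273236508062 199.51759886538719 [[0.009, 0.998, -0.056, 524.247], [-1.0, 0.009, -0.005, 107.316], [-0.004, 0.056, 0.998, 1324.652], [0.0, 0.0, 0.0, 1.0]]
vertical_fov cx cy extrinsics wrist dict_keys(['img', 'range_z', 'vertical_fov', 'cx', 'cy', 'extrinsics']) 71.91001254828431 319.30060566322993 204.65456379760246 [[0.428, 0.875, 0.226, 318.442], [-0.904, 0.415, 0.105, -511.812], [-0.002, -0.25, 0.968, 383.431], [0.0, 0.0, 0.0, 1.0]]
vertical_fov cx cy extrinsics {'clock': 0.15, 'joints': array([-7.12243014e+01,  2.05886815e+01,  8.65833637e+01, -1.30063481e-03,
        7.29102874e+01, -6.59455817e+00]), 'joint_vel': array([ 0.06019944, -0.20422937, -0.08526006, -0.0282185 ,  0.00650124,
       -0.04261886]), 'joint_torque': array([ 6.84644656e-04, -5.15757108e+01, -2.71008682e+01,  6.74945419e-02,
        3.04980541e-02, -8.10746747e-05]), 'tool_pos': array([ 256.89404787, -541.63200171,  222.00953045]), 'eef_rot': array([[ 9.03555008e-01,  4.28471835e-01, -4.83054053e-04],
       [ 4.28472083e-01, -9.03554006e-01,  1.35352352e-03],
       [ 1.43481281e-04, -1.42995813e-03, -9.99998967e-01]]), 'force': array([-0.35644005,  1.43613153, -0.50542529]), 'moment': array([-1.91492621e-02, -7.22727909e-05, -8.20413291e-03]), 'grip_width': 88.17092775627336}
```

View pics/scene0.png

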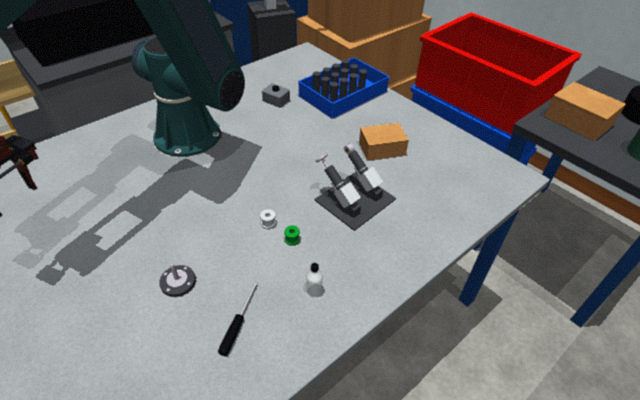

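View pics/top0.png

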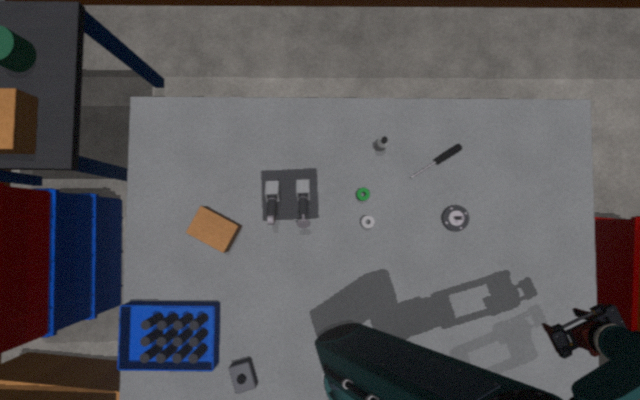

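View pics/wrist0.png

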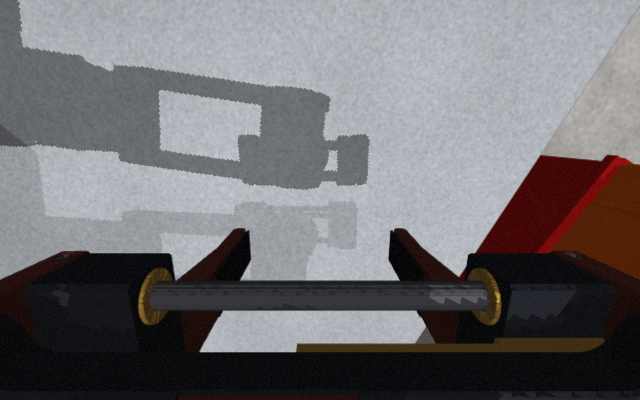

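The scene view shows the white spool at (268,217), the fixture at (178,280), the capped spare at (322,158) and the eye damper at (349,150). In the top view they are at (367,222), (455,218), column 303 and column 271. Next I'll measure them.

```bash
python3 - <<'E'
from h import *
S=ld('scene0');T=ld('top0')
a=cv2.resize(T['img'][140:260,240:480],None,fx=3.3,fy=3.3,interpolation=cv2.INTER_CUBIC)
cv2.imwrite('pics/tz.png',a[:,:,::-1])
a=cv2.resize(S['img'][130:310,150:410],None,fx=3,fy=3,interpolation=cv2.INTER_CUBIC)
cv2.imwrite('pics/sz.png',a[:,:,::-1])
for n,d in(('S',S),('T',T)):
    P=cloud(d)
    for nm,(u,v) in {'S':dict(spool=(268,217),green=(292,235),fix=(178,280),eye=(349,150)),'T':dict(spool=(367,222),green=(362,194),fix=(455,218),bottle=(381,144),eye=(269,218))}[n].items():
        print(n,nm,P[v,u].round(1),onz(d,u,v,40).round(1))
E
```

```text
S spool [535.4 -27.9  39.4] [535.9 -28.2  40. ]
S green [630.7 -16.1  38.8] [631.6 -16.7  40. ]
S fix [ 550.6 -322.1   20.8] [ 564.8 -325.3   40. ]
S eye [541.  275.1 130.9] [463.5 356.7  40. ]
T spool [523.6 -27.2  -1.5] [523.6 -23.   40. ]
T green [619.2  -9.8  -1.9] [616.2  -6.1  40. ]
T fix [ 539.7 -320.    20.2] [ 539.4 -313.5   40. ]
T bottle [776.7 -63.8  77.2] [784.2 -68.9  40. ]
T eye [533.1 286.  141.4] [533.8 301.3  40. ]
```

View pics/tz.png

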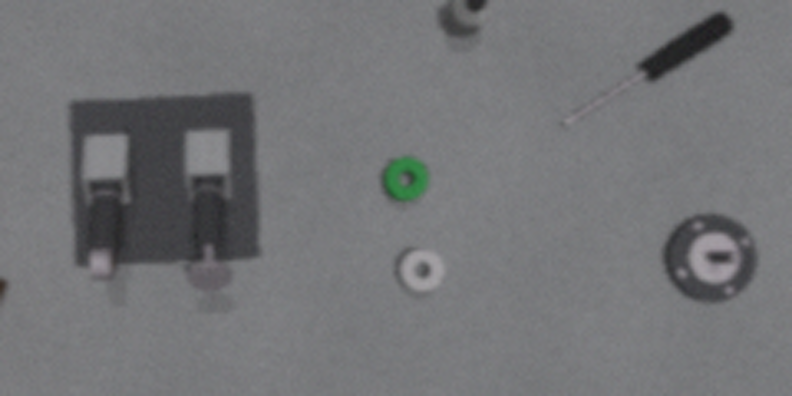

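View pics/sz.png

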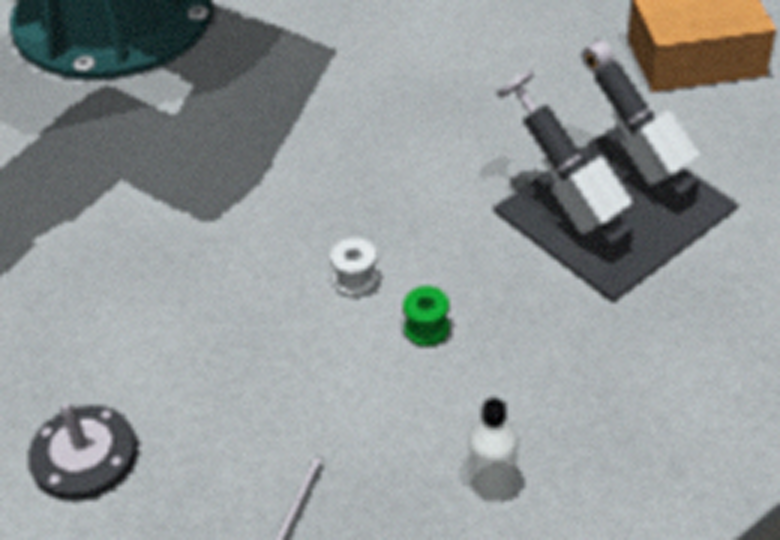

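{"name": "play_rows", "arguments": {"moves": [0, 0, 0, 8.5, 0, 0, 0, 8.5, 0, 0, 0, 8.4, 4.5, -3.75, 0, 0, 4.5, -3.75, 0, 0, 4.5, -3.75, 0, 0, 4.5, -3.75, 0, 0, 4.5, -3.75, 0, 0, 4.5, -3.75, 0, 0, 0, 0, 0, 0, 0, 0, 0, 0]}}

```text
clock: 1.52
tool_pos: [526.7, -317.2, 222.2]
eef_rot: [[1.0, 0.0, -0.001], [0.0, -1.0, 0.0], [-0.001, -0.0, -1.0]]
force: [-0.2, -0.7, 0.1]
grip_width: 88.1
```

```bash
python3 - <<'E'
from h import *
d=snap('wrist','w1.png');s=sense();print(s['clock'],s['tool_pos'],s['eef_rot'].round(3).tolist(),d['extrinsics'].round(3).tolist())
E
```

```text
1.575 [ 526.27138384 -317.72759187  222.33002293] [[1.0, -0.001, -0.001], [-0.001, -1.0, 0.0], [-0.001, -0.0, -1.0]] [[-0.0, 0.968, 0.251, 594.961], [-1.0, -0.0, -0.001, -316.322], [-0.001, -0.251, 0.968, 383.676], [0.0, 0.0, 0.0, 1.0]]
```

View pics/w1.png

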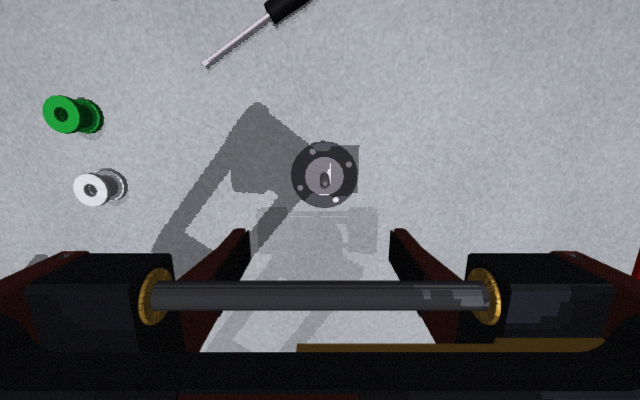

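The wrist view shows the fixture disc around (324,174), the white spool at (92,189) and the green one at (62,114). I'll fit the disc, its seat and the spindle tip.

```bash
python3 - <<'E'
from h import *
d=ld('w1');P=cloud(d)
r=d['range_z']
a=cv2.resize(d['img'][130:220,270:380],None,fx=7,fy=6.6,interpolation=cv2.INTER_CUBIC);cv2.imwrite('pics/w1z.png',a[:,:,::-1])
box=np.zeros((400,640),bool);box[130:220,280:370]=1
z=P[...,2]
for lo,hi in((6,16),(17,24),(25,60),(60,90)):
    m=box&(z>lo)&(z<hi);p=P[m];print(lo,hi,m.sum(),np.nanmedian(p,0).round(1),np.nanmin(p,0).round(1),np.nanmax(p,0).round(1))
m=(box&(z>6)).astype(np.uint8)
h=cv2.cvtColor(d['img'],cv2.COLOR_RGB2GRAY)
m2=((h<75)&box).astype(np.uint8);m2=cv2.morphologyEx(m2,cv2.MORPH_CLOSE,np.ones((25,25),np.uint8))
c=max(cv2.findContours(m2,0,1)[0],key=cv2.contourArea);e=cv2.fitEllipse(c);print(e)
for zz in(8,12,16):print(zz,onz(d,*e[0],zz).round(1))
# seat
m3=(box&(z>17)&(z<24)).astype(np.uint8);m3=cv2.morphologyEx(m3,cv2.MORPH_CLOSE,np.ones((15,15),np.uint8))
c=max(cv2.findContours(m3,0,1)[0],key=cv2.contourArea);e=cv2.fitEllipse(c);print(e,onz(d,*e[0],20).round(1))
# white spool
hsv=cv2.cvtColor(d['img'],cv2.COLOR_RGB2HSV)
for zz in range(-2,50,4): pass
bx=np.zeros_like(box);bx[160:215,60:140]=1
m=bx&(z>34)&(z<46);p=P[m];print('spool top',m.sum(),p.mean(0),p.min(0),p.max(0))
c=max(cv2.findContours(m.astype(np.uint8),0,1)[0],key=cv2.contourArea);e=cv2.fitEllipse(c);print(e,onz(d,*e[0],40).round(1))
E
```

```text
6 16 1718 [ 543.2 -322.5   15.2] [ 495.7 -367.     6.1] [ 584.8 -277.9   16. ]
17 24 1138 [ 542.4 -322.3   19.3] [ 498.1 -362.9   17. ] [ 577.5 -281.    23.4]
25 60 38 [ 544.7 -321.8   44.5] [ 541.8 -328.    25.3] [ 545.7 -316.9   60. ]
60 90 87 [ 541.4 -322.6   71.2] [ 534.3 -327.3   60.6] [ 545.7 -316.9   76.6]
((323.4399719238281, 173.0300750732422), (61.96263885498047, 66.149169921875), 76.40442657470703)
8 [ 542.2 -321.7    8. ]
12 [ 542.8 -321.7   12. ]
16 [ 543.3 -321.6   16. ]
((324.07830810546875, 175.08657836914062), (54.64247131347656, 56.936363220214844), 77.51559448242188) [ 541.1 -322.4   20. ]
spool top 895 [526.04584632 -25.88736532  38.97301598] [503.27446667 -46.50440516  34.12552331] [546.786733    -1.54803837  42.03577074]
((91.4720230102539, 189.1334228515625), (31.37563133239746, 37.908416748046875), 117.72428894042969) [526.3 -26.8  40. ]
```

View pics/w1z.png

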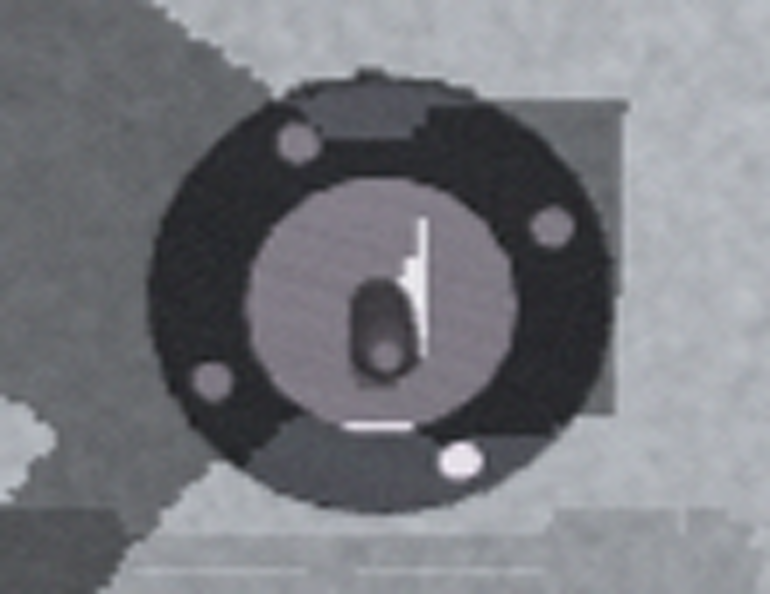

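```bash
python3 - <<'E'
from h import *
d=ld('w1');print(onz(d,324.4,176.2,20),onz(d,325,183.8,76))
# rays intersect vertical line: seat (z20) vs tip for height check using scene
S=ld('scene0');
for u,v in((178,280),):print(onz(S,u,v,20))
E
```

```text
[ 539.66420055 -322.8481295    20.        ] [ 539.53346788 -322.55790405   76.        ]
[ 549.96354286 -322.01076574   20.        ]
```

{"name": "play_rows", "arguments": {"moves": [-0.2, -5.0, 0, 0, -0.2, -5.0, 0, 0, -0.2, -5.0, 0, 0, -0.2, -5.0, 0, 0, -0.2, -5.0, 0, 0, -0.4, -4.0, 0, 0, 0, 0, 0, 0, 0, 0, 0, 0]}}

```text
clock: 2.58
tool_pos: [513.3, -28.7, 222.8]
eef_rot: [[1.0, -0.002, 0.0], [-0.002, -1.0, -0.001], [0.0, 0.001, -1.0]]
force: [-0.2, 0.7, 0.3]
grip_width: 87.7
```

```bash
python3 - <<'E'
from h import *
d=snap('wrist','w2.png');s=sense();print(s['clock'],s['tool_pos'],s['eef_rot'].round(3).tolist())
a=cv2.resize(d['img'][130:220,270:380],None,fx=7,fy=6.6,interpolation=cv2.INTER_CUBIC);cv2.imwrite('pics/w2z.png',a[:,:,::-1])
E
```

```text
2.625 [513.41395177 -28.94114209 222.77218097] [[1.0, -0.002, 0.0], [-0.002, -1.0, -0.001], [0.0, 0.001, -1.0]]
```

View pics/w2.png

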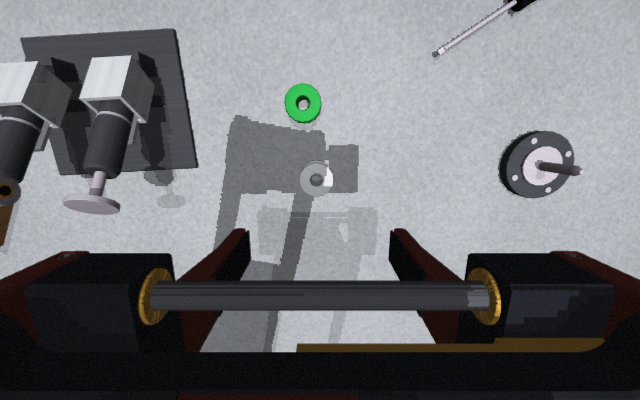

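View pics/w2z.png

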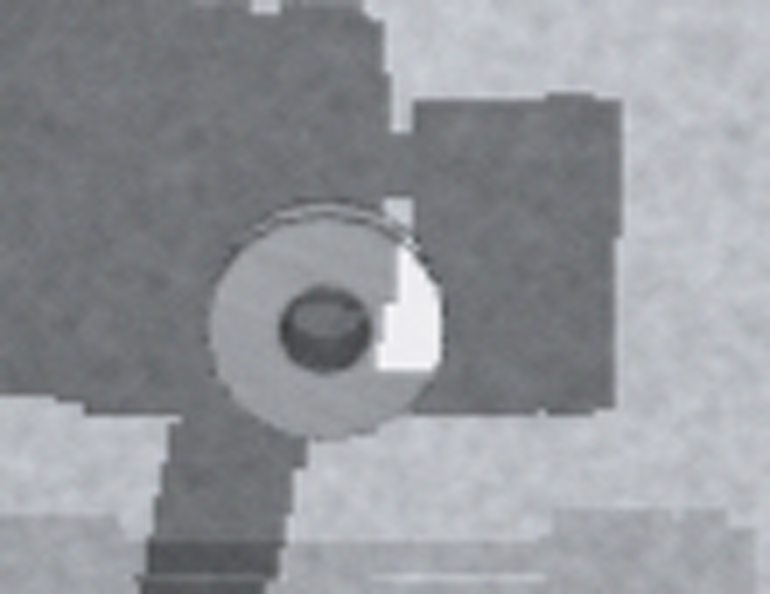

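```bash
python3 - <<'E'
from h import *
d=ld('w2');print(onz(d,316.5,179.5,40)); P=cloud(d)
w=ld('w1');print(onz(w,91.5,189.1,40))
# two-view height: wrist1 & wrist2 rays on spool top
o1,r1=ray(w,91.8,189.1);o2,r2=ray(d,316.5,179.5)
A=np.stack([r1,-r2],1);t=np.linalg.lstsq(A,o2-o1,rcond=None)[0];print((o1+r1*t[0]),(o2+r2*t[1]))
print(P[179,306],P[190,316])
# fixture tip from w2 vs w1 : tip at (577,171) 
o1,r1=ray(w,325,183.8);o2,r2=ray(d,577,171)
A=np.stack([r1,-r2],1);t=np.linalg.lstsq(A,o2-o1,rcond=None)[0];print((o1+r1*t[0]),(o2+r2*t[1]))
E
```

```text
[525.25362221 -24.29882679  40.        ]
[526.32921862 -26.84573712  40.        ]
[525.61579479 -24.22221265  36.42810233] [524.6968957  -24.26319131  36.57713392]
[526.07650944 -11.12463425  40.95681289] [511.59107258 -23.58317725  39.07698537]
[ 538.36211815 -322.68968195   69.4978244 ] [ 539.07999541 -322.65343464   69.3677661 ]
```

{"name": "play_rows", "arguments": {"moves": [1.2, -0.5, 2.0, 0, 0, 0, 4, 0, 0, 0, 4, 0, 0, 0, 4, 0, 0, 0, 4, 0, 0, 0, 2, 0, 0, 0, 1.2, 0, 0, 0, 0, 0, 0, 0, 0, 0]}}

```text
clock: 3.75
tool_pos: [526.2, -22.8, 11.4]
eef_rot: [[1.0, -0.001, 0.001], [-0.001, -1.0, -0.0], [0.001, 0.0, -1.0]]
force: [0.9, -0.1, 0.2]
grip_width: 87.6
```

```bash
python3 - <<'E'
from h import *
d=snap('wrist','w3.png');s=sense();print(s['clock'],s['tool_pos'],s['force'])
E
```

```text
3.8 [526.22028497 -22.60848284  11.57811251] [-0.00711601 -0.95688403 -0.64381952]
```

View pics/w3.png

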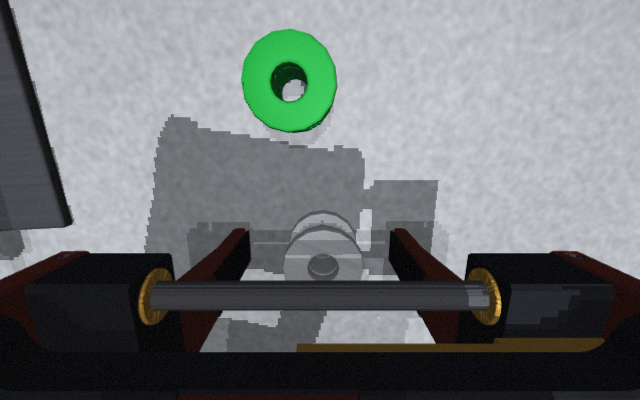

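{"name": "play_rows", "arguments": {"moves": [0, 0, 0.4, 0, 0, 0, 0, 0, 0, 0, 0, 0]}}

```text
clock: 4.18
tool_pos: [525.4, -22.1, 6.8]
eef_rot: [[1.0, -0.0, 0.0], [-0.0, -1.0, 0.0], [0.0, -0.0, -1.0]]
force: [0.1, -0.1, -1.0]
grip_width: 88.0
```

{"name": "play_rows", "arguments": {"moves": [0, 0, 0, 0, 0, 0, 0, 0, 0, 0, 0, 0, 0, 0, 0, 0, 0, 0, 0, 0, 0, 0, 0, 0, 0, 0, 0, 0, 0, 0, 0, 0], "jaw": 3, "newtons": 25}}

```text
clock: 5.18
tool_pos: [525.4, -22.3, 6.7]
eef_rot: [[1.0, -0.001, 0.0], [-0.001, -1.0, 0.0], [0.0, -0.0, -1.0]]
force: [1.1, 0.1, -0.4]
grip_width: 42.4
```

```bash
python3 - <<'E'
from h import *
d=ld('w3');print(onz(d,322.5,267,40))
d=snap('wrist','w4.png');s=sense();print(s['clock'],s['tool_pos'],s['force'],s['grip_width'])
E
```

```text
[525.79723881 -23.48637469  40.        ]
5.225 [525.38567951 -22.24760034   6.66980789] [-0.43697906 -1.00355776 -0.55691339] 42.60155804315597
```

View pics/w4.png

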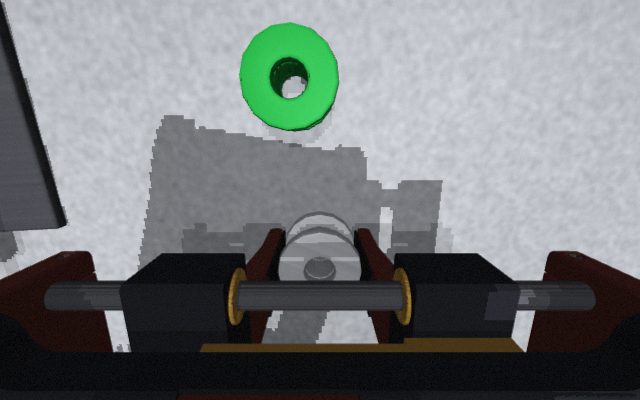

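```bash
python3 - <<'E'
from h import *
d=ld('w4');a=cv2.resize(d['img'][210:290,260:380],None,fx=6,fy=6,interpolation=cv2.INTER_CUBIC);cv2.imwrite('pics/w4z.png',a[:,:,::-1])
for u in(319,320,321):print(onz(d,u,268,40))
E
```

```text
[526.96039692 -21.15878071  40.        ]
[526.95981283 -21.66915865  40.        ]
[526.95922875 -22.1795345   40.        ]
```

View pics/w4z.png

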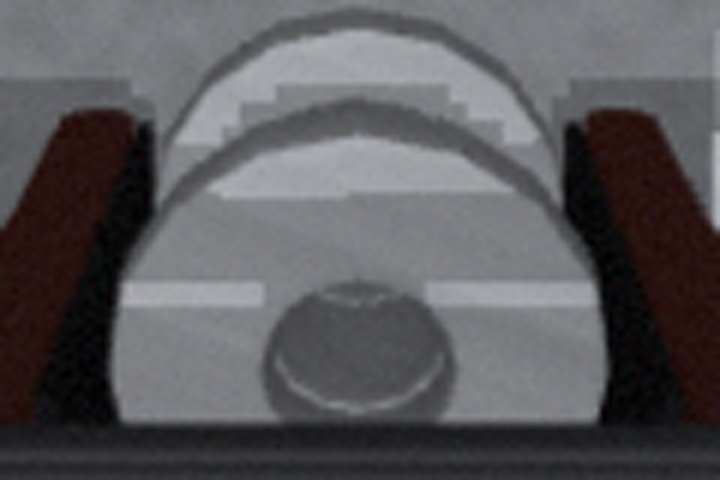

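{"name": "play_rows", "arguments": {"moves": [0, 0, -4, 0, 0, 0, -5, 0, 0, 0, -5, 0, -0.7, 5, 0, 0, -0.8, 5, 0, 0, -0.8, 5, 0, 0, -0.7, 5, 0, 0, -0.7, 5, 0, 0, -0.7, 5, 0, 0, 0, 0, 0, 0, 0, 0, 0, 0]}}

```text
clock: 6.6
tool_pos: [480.6, -321.4, 146.1]
eef_rot: [[1.0, -0.001, -0.001], [-0.001, -1.0, 0.002], [-0.001, -0.002, -1.0]]
force: [1.3, 0.3, -0.8]
grip_width: 42.6
```

```bash
python3 - <<'E'
from h import *
d=snap('wrist','w5.png');s=sense();print(s['clock'],s['tool_pos'],s['force'],s['grip_width'])
a=cv2.resize(d['img'][100:300,220:420],None,fx=3.5,fy=3,interpolation=cv2.INTER_CUBIC);cv2.imwrite('pics/w5z.png',a[:,:,::-1])
E
```

```text
6.65 [ 480.69418327 -320.82966836  146.18612969] [-0.36628606  0.98048593 -1.54533608] 43.06905505218431
```

View pics/w5z.png

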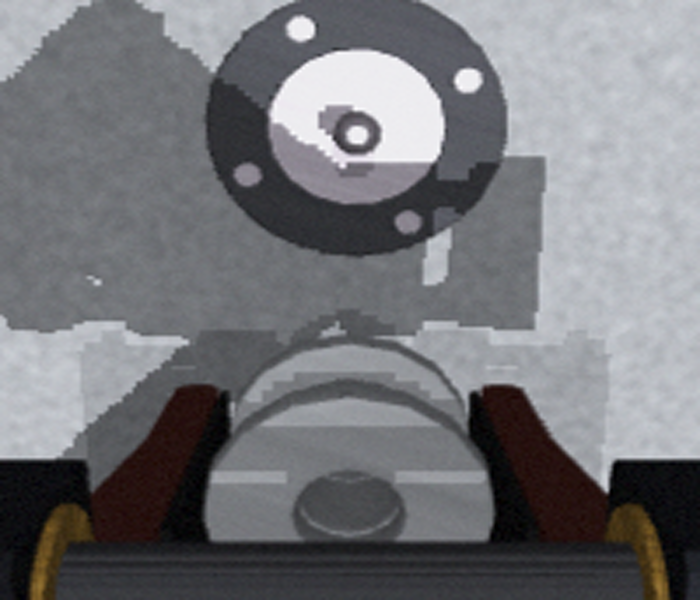

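```bash
python3 - <<'E'
from h import *
d=ld('w5')
print('tip',onz(d,322.0,144.7,76),'seat',onz(d,322,142.3,20),'bore',onz(d,319.7,269.0,179.5))
d4=ld('w4');print('bore4',onz(d4,319.7,268.3,40))
E
```

```text
tip [ 539.60601839 -322.61079957   76.        ] seat [ 539.77927819 -323.01864829   20.        ] bore [ 481.62901717 -320.69534017  179.5       ]
bore4 [526.79184982 -21.51586873  40.        ]
```

{"name": "play_rows", "arguments": {"moves": [3.0, 0.2, 0, 0, 2.87, 0, 1, 0, 0, 0, 2.5, 0, 0, 0, 2.2, 0, 0, 0, 0, 0, 0, 0, 0, 0]}}

```text
clock: 7.4
tool_pos: [540.3, -323.5, 90.4]
eef_rot: [[1.0, 0.0, 0.0], [0.0, -1.0, -0.0], [0.0, 0.0, -1.0]]
force: [-0.1, -0.2, -1.4]
grip_width: 42.8
```

```bash
python3 - <<'E'
from h import *
d=snap('scene','s6.png');s=sense();print(s['clock'],s['tool_pos'],s['force'],s['grip_width'])
a=cv2.resize(d['img'][200:320,100:260],None,fx=5,fy=5,interpolation=cv2.INTER_CUBIC);cv2.imwrite('pics/s6z.png',a[:,:,::-1])
E
```

```text
7.45 [ 540.61552071 -324.00978442   90.72555076] [ 1.13456194 -0.15044157 -1.44852107] 43.04762874709031
```

View pics/s6z.png

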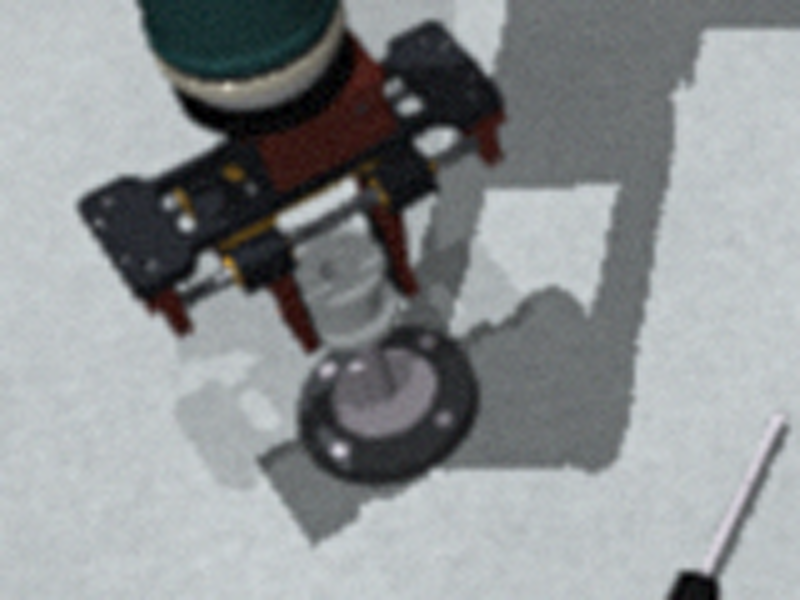

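{"name": "play_rows", "arguments": {"moves": [-0.08, -0.05, 0, 0, 0, 0, 0.6, 0, 0, 0, 0.6, 0, 0, 0, 0.6, 0, 0, 0, 0, 0, 0, 0, 0, 0]}}

```text
clock: 8.2
tool_pos: [539.1, -323.8, 71.5]
eef_rot: [[1.0, -0.001, -0.0], [-0.001, -1.0, 0.0], [-0.0, -0.0, -1.0]]
force: [0.1, 0.9, -1.6]
grip_width: 42.6
```

No contact force, so the spindle is in the bore. I'll lower further.

{"name": "play_rows", "arguments": {"moves": [0, 0, 0.8, 0, 0, 0, 0.8, 0, 0, 0, 0.8, 0, 0, 0, 0.8, 0, 0, 0, 0.6, 0, 0, 0, 0.3, 0, 0, 0, 0, 0]}}

```text
clock: 9.07
tool_pos: [539.0, -323.7, 30.4]
eef_rot: [[1.0, -0.001, -0.0], [-0.001, -1.0, 0.0], [-0.0, -0.0, -1.0]]
force: [0.1, -0.9, -2.1]
grip_width: 43.0
```

```bash
python3 - <<'E'
from h import *
d=snap('scene','s7.png');s=sense();print(s['clock'],s['tool_pos'],s['force'],s['grip_width'])
a=cv2.resize(d['img'][220:320,110:250],None,fx=5,fy=5,interpolation=cv2.INTER_CUBIC);cv2.imwrite('pics/s7z.png',a[:,:,::-1])
E
```

```text
9.125 [ 539.13652568 -323.79942161   30.67224104] [-0.31180648 -0.06734349 -1.68292443] 42.889739089448476
```

View pics/s7z.png

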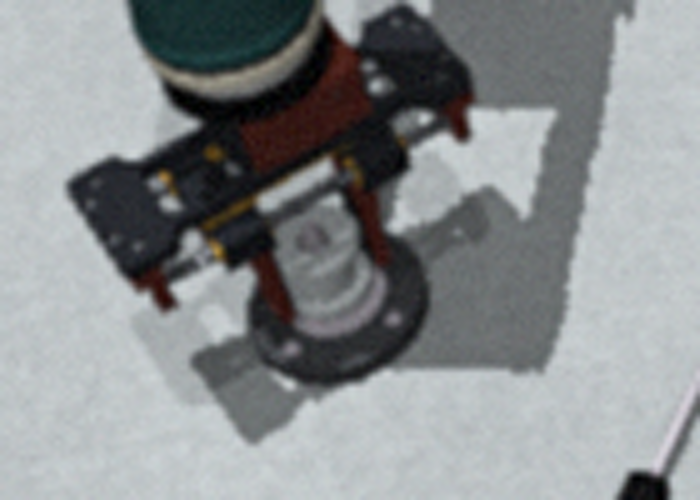

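{"name": "play_rows", "arguments": {"moves": [0, 0, 0.2, 0, 0, 0, 0.15, 0, 0, 0, 0.1, 0, 0, 0, 0, 0]}}

```text
clock: 9.62
tool_pos: [539.1, -323.8, 26.7]
eef_rot: [[1.0, -0.001, 0.0], [-0.001, -1.0, -0.0], [0.0, 0.0, -1.0]]
force: [-1.4, 1.3, 3.6]
grip_width: 42.3
```

{"name": "play_rows", "arguments": {"moves": [0, 0, 0, 0, 0, 0, 0, 0, 0, 0, 0, 0, 0, 0, 0, 0, 0, 0, 0, 0, 0, 0, -0.5, 0, 0, 0, -3, 0, 0, 0, -4, 0, 0, 0, -5, 0, 0, 0, -5, 0, 0, 0, -5, 0, 0, 0, 0, 0, 0, 0, 0, 0], "jaw": 8.78}}

```text
clock: 11.25
tool_pos: [538.7, -323.5, 250.9]
eef_rot: [[1.0, -0.001, -0.0], [-0.001, -1.0, 0.0], [-0.0, -0.0, -1.0]]
force: [-0.9, 0.1, -0.1]
grip_width: 88.1
```

```bash
python3 - <<'E'
from h import *
d=snap('wrist','w8.png');s=sense();print(s['clock'],s['tool_pos'],s['force'],s['grip_width'])
S=snap('scene','s8.png')
a=cv2.resize(S['img'][220:320,110:250],None,fx=5,fy=5,interpolation=cv2.INTER_CUBIC)
b=cv2.resize(d['img'][120:240,260:380],None,fx=4,fy=4,interpolation=cv2.INTER_CUBIC)
b=cv2.copyMakeBorder(b,0,20,0,0,0)
cv2.imwrite('pics/c8.png',np.hstack([cv2.resize(a,(310,500)) if 0 else a[:,150:470],b[:500]])[:,:,::-1])
P=cloud(d);z=P[...,2]
m=np.zeros((400,640),bool);m[120:230,270:380]=1
for lo,hi in((50,57),(57,63),(66,80)):
    p=P[m&(z>lo)&(z<hi)];print(lo,hi,len(p),p.mean(0) if len(p) else 0)
p=P[m&(z>45)&(z<68)];print(np.percentile(p[:,2],[5,50,95]),p.min(0),p.max(0))
E
```

```text
11.3 [ 538.18709625 -323.14929345  249.85887362] [-0.51469679 -0.31037011 -0.48451712] 87.85233150331912
50 57 28 [ 546.14734101 -323.76650578   54.45402635]
57 63 745 [ 539.11931098 -322.92921938   59.28826434]
66 80 67 [ 540.63352626 -322.27013996   71.49436011]
[57.21826515 59.28045122 60.57800172] [ 517.54596291 -344.26247726   45.42621452] [ 559.92286266 -302.2202604    67.83732081]
```

View pics/c8.png

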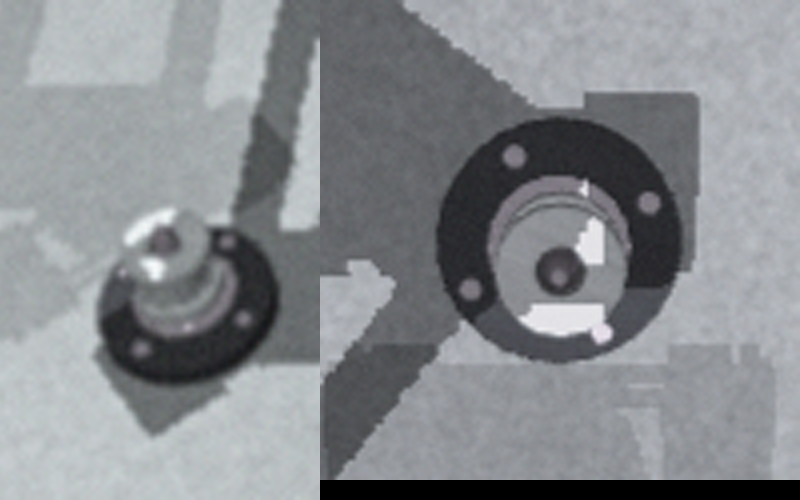

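The spool stands on the seat (its top is at about z 59) and is free. Now the rack.

{"name": "play_rows", "arguments": {"moves": [0, -5.1, -1, 0, 0, -5.1, -1, 0, 0, -5.1, -1, 0, 0, -5.1, -1, 0, 0, -5.1, -1, 0, 0, -5.1, 0, 0, 0, -5.1, 0, 0, 0, -5.1, 0, 0, -0.5, -5.1, 0, 0, -0.5, -5.1, 0, 0, -1, -5.1, 0, 0, 0, 0, 0, 0, 0, 0, 0, 0]}}

```text
clock: 12.98
tool_pos: [518.8, 236.7, 299.9]
eef_rot: [[1.0, 0.0, -0.002], [0.0, -1.0, -0.001], [-0.002, 0.001, -1.0]]
force: [-1.0, -0.5, 0.5]
grip_width: 88.0
```

```bash
python3 - <<'E'
from h import *
d=snap('wrist','w9.png');s=sense();print(s['clock'],s['tool_pos'],s['eef_rot'].round(4).tolist())
E
```

```text
13.025 [519.12205722 236.16738933 300.18604699] [[1.0, -0.001, -0.0017], [-0.001, -1.0, -0.0011], [-0.0017, 0.0011, -1.0]]
```

View pics/w9.png

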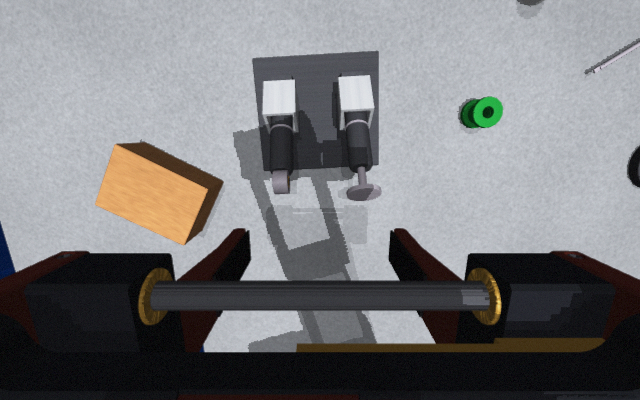

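The wrist view shows the eye damper on the left, eye at (281,182) and body around (282,145). The spare is on the right, with its cap at (363,192).

```bash
python3 - <<'E'
from h import *
d=ld('w9');P=cloud(d)
a=cv2.resize(d['img'][40:220,230:400],None,fx=4,fy=3.3,interpolation=cv2.INTER_CUBIC);cv2.imwrite('pics/w9z.png',a[:,:,::-1])
g=cv2.cvtColor(d['img'],cv2.COLOR_RGB2GRAY)
for v in range(70,196,6):
    row=P[v,262:300];zz=row[:,2];m=zz>60
    if m.any():
        us=np.arange(262,300)[m];p=row[m];k=p[:,2].argmax()
        print(v,us.min(),us.max(),'top',p[k].round(1),'y range',p[:,1].min().round(1),p[:,1].max().round(1))
for nm,(u,v) in dict(tl=(253,58),tr=(378,51),br=(378,165),bl=(264,172)).items():print(nm,onz(d,u,v,8).round(1))
E
```

```text
82 264 294 top [652.4 280.1  66.8] y range 270.9 311.1
88 263 295 top [644.1 286.3  72.9] y range 269.8 311.8
94 263 295 top [636.1 281.9  78.3] y range 269.4 310.7
100 263 296 top [628.  272.4  85.1] y range 269.0 310.1
106 263 296 top [620.4 282.4  89. ] y range 268.6 309.6
112 263 296 top [612.7 285.8  94.3] y range 268.1 309.0
118 264 296 top [605.8 288.2  88.2] y range 267.9 309.4
124 266 297 top [598.2 287.6  94.6] y range 267.6 308.7
130 268 298 top [590.7 288.6  98.7] y range 267.1 308.5
136 270 292 top [583.4 285.7 103.1] y range 273.1 301.8
142 270 292 top [576.2 287.6 109.4] y range 272.8 301.1
148 270 292 top [569.1 289.7 113.9] y range 272.4 300.3
154 270 292 top [562.2 285.6 118.9] y range 272.1 299.7
160 270 292 top [555.3 281.6 123. ] y range 271.9 299.1
166 270 293 top [548.4 287.4 126.7] y range 271.1 298.7
172 271 291 top [541.8 283.4 131.6] y range 273.1 298.1
178 272 289 top [535.5 292.3 137.1] y range 275.7 293.8
184 273 289 top [528.7 281.6 139.5] y range 275.2 292.4
190 274 289 top [520.9 288.3 136.6] y range 275.1 291.9
tl [695.3 336.2   8. ]
tr [704.6 150.2   8. ]
br [536.2 141.3   8. ]
bl [524.8 328.5   8. ]
```

View pics/w9z.png

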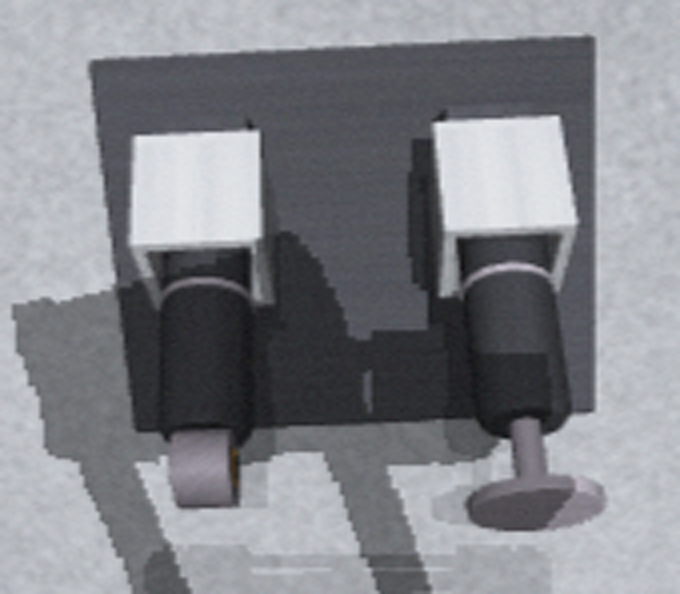

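{"name": "play_rows", "arguments": {"moves": [0, 0, 0, -3.3, 1.5, -2.3, 5, 0, 1.57, -2.38, 5, 0, 0, 0, 0, 0, 0, 0, 0, 0], "jaw": 6.5}}

```text
clock: 13.65
tool_pos: [547.9, 284.4, 202.1]
eef_rot: [[0.998, 0.056, 0.0], [0.056, -0.998, -0.0], [0.0, 0.0, -1.0]]
force: [-0.2, -0.5, 0.7]
grip_width: 65.3
```

```bash
python3 - <<'E'
from h import *
w=ld('w9');Pw=cloud(w);q=Pw[150:205,335:390];q=q[q[...,2]>80];print('spare max',q[q[:,2].argmax()],np.percentile(q[:,2],98))
d=snap('wrist','w10.png');s=sense();print(s['clock'],s['tool_pos'],s['eef_rot'].round(3).tolist(),s['grip_width'])
P=cloud(d)
for v in range(120,260,8):
    row=P[v,262:370];zz=row[:,2];m=(zz>60)&(zz<160)
    if m.any():
        us=np.arange(262,370)[m];p=row[m];k=p[:,2].argmax()
        print(v,us.min(),us.max(),'top',p[k].round(1),'y',p[:,1].min().round(1),p[:,1].max().round(1))
E
```

```text
spare max [526.79321323 185.82376804 154.68868211] 151.92805937404313
13.7 [548.31815147 284.68947039 203.05606416] [[0.998, 0.056, 0.002], [0.056, -0.998, 0.0], [0.002, -0.0, -1.0]] 64.91921355884881
120 298 340 top [628.5 289.1  84.1] y 269.5 310.6
128 298 340 top [620.1 305.   89.3] y 269.4 310.0
136 298 340 top [614.2 277.9  93.8] y 269.2 309.3
144 298 340 top [606.  287.9  88.1] y 268.2 309.6
152 299 339 top [598.5 289.4  93.5] y 267.7 309.1
160 300 337 top [591.6 284.2  97.8] y 268.3 308.6
168 305 333 top [584.4 287.7 103.3] y 273.8 301.4
176 305 333 top [577.5 287.3 108.2] y 273.6 300.8
184 304 333 top [570.7 286.9 112.1] y 273.4 301.3
192 304 334 top [564.4 286.6 117.8] y 272.1 300.7
200 304 334 top [557.8 288.  121.9] y 271.8 300.2
208 304 334 top [551.6 284.1 125.9] y 271.7 299.7
216 305 333 top [544.2 280.  125.4] y 272.1 298.3
224 309 328 top [539.5 283.4 134.7] y 277.3 293.9
232 309 329 top [533.4 282.2 138. ] y 276.0 293.5
240 309 328 top [525.8 287.  138.4] y 276.5 293.2
```

View pics/w10.png

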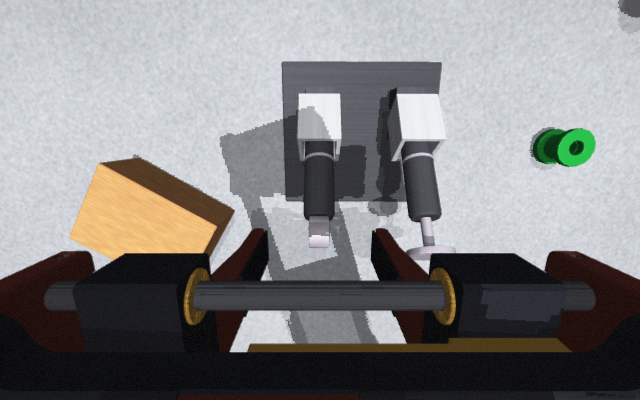

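{"name": "play_rows", "arguments": {"moves": [0.1, -0.05, 2.5, 0, 0, 0, 3, 0, 0, 0, 3, 0, 0, 0, 1.8, 0, 0, 0, 1, 0, 0, 0, 0, 0, 0, 0, 0, 0]}}

```text
clock: 14.58
tool_pos: [549.1, 286.6, 89.3]
eef_rot: [[0.998, 0.057, 0.002], [0.057, -0.998, 0.001], [0.002, -0.001, -1.0]]
force: [-0.2, -0.0, -0.2]
grip_width: 65.2
```

```bash
python3 - <<'E'
from h import *
d=snap('wrist','w11.png');s=sense();print(s['clock'],s['tool_pos'],s['force'],s['grip_width'])
E
```

```text
14.625 [549.11683004 286.6157219   89.2499492 ] [0.31380751 0.02140569 0.19895008] 64.79195419659654
```

View pics/w11.png

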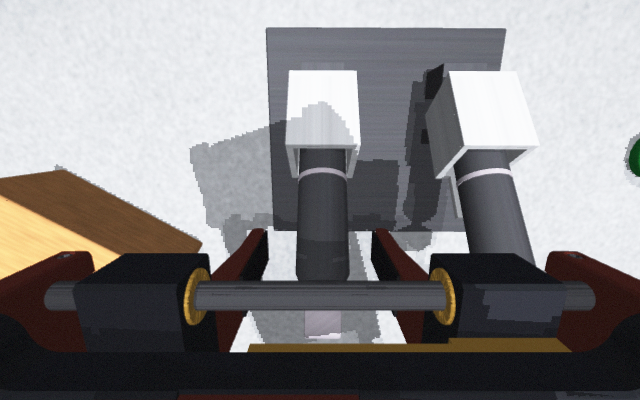

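{"name": "play_rows", "arguments": {"moves": [0, 0, 0, 0, 0, 0, 0, 0, 0, 0, 0, 0, 0, 0, 0, 0, 0, 0, 0, 0, 0, 0, 0, 0, 0, 0, 0, 0], "jaw": 1.5, "newtons": 55}}

```text
clock: 15.5
tool_pos: [548.3, 286.1, 88.2]
eef_rot: [[0.998, 0.057, -0.0], [0.057, -0.998, -0.0], [-0.0, 0.0, -1.0]]
force: [0.4, -1.1, 1.4]
grip_width: 28.8
```

{"name": "play_rows", "arguments": {"moves": [-0.8, 0, -0.57, 0, -1.2, 0, -0.84, 0, -1.2, 0, -0.84, 0, -1.2, 0, -0.84, 0, -1.2, 0, -0.84, 0, 0, 0, 0, 0]}}

```text
clock: 16.25
tool_pos: [491.1, 283.1, 128.3]
eef_rot: [[0.998, 0.058, -0.0], [0.058, -0.998, 0.0], [-0.0, -0.0, -1.0]]
force: [0.8, 0.2, -3.0]
grip_width: 28.4
```

```bash
python3 - <<'E'
from h import *
d=snap('scene','s12.png');s=sense();print(s['clock'],s['tool_pos'],s['force'],s['grip_width'])
a=cv2.resize(d['img'][70:240,250:430],None,fx=4,fy=3.5,interpolation=cv2.INTER_CUBIC);cv2.imwrite('pics/s12z.png',a[:,:,::-1])
E
```

```text
16.3 [491.79680896 283.15796123 127.92215852] [-0.22017813  0.06637474 -4.36846532] 29.026535945901735
```

View pics/s12z.png

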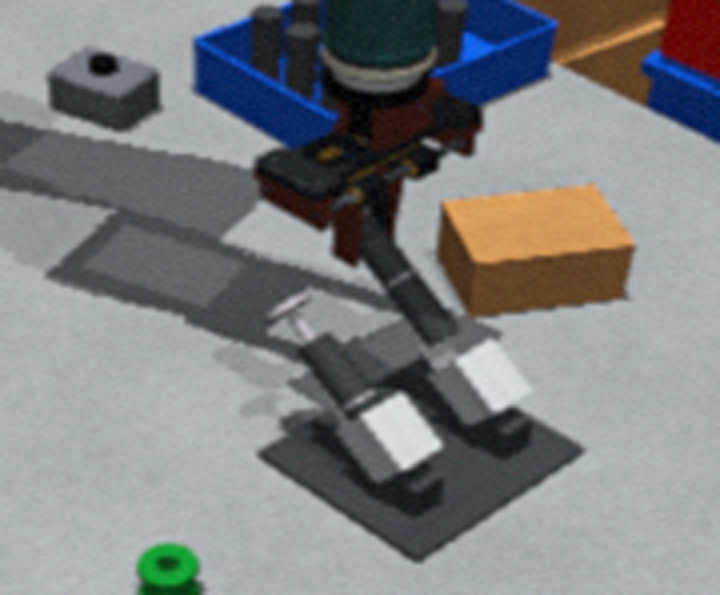

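{"name": "play_rows", "arguments": {"moves": [-1.5, 0, -2.5, 0, -1.5, 0, -3, 0, -1, 0, -3, 0, 0, 4, 0, 0, 0, 4.5, 0, 0, 0, 4.5, 0, 0, 0, 4.5, 0, 0, 0, 2, 0, 0, 0, 0, 0, 0, 0, 0, 0, 0]}}

```text
clock: 17.55
tool_pos: [463.5, 86.6, 212.2]
eef_rot: [[0.998, 0.057, -0.001], [0.057, -0.998, 0.001], [-0.001, -0.001, -1.0]]
force: [0.8, 0.1, -4.3]
grip_width: 28.8
```

```bash
python3 - <<'E'
from h import *
d=snap('scene','s13.png');s=sense();print(s['clock'],s['tool_pos'],s['force'],s['grip_width'])
a=cv2.resize(d['img'][70:260,150:400],None,fx=3,fy=3,interpolation=cv2.INTER_CUBIC);cv2.imwrite('pics/s13z.png',a[:,:,::-1])
w=snap('wrist','w13.png')
E
```

```text
17.6 [463.47086686  86.83077464 212.24689363] [-0.0113232   0.02060065 -4.48889261] 28.714365391421126
```

View pics/s13z.png

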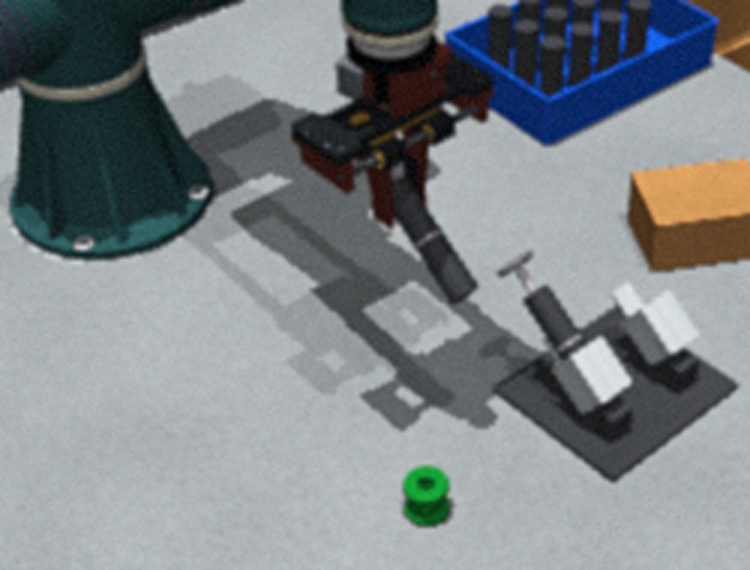

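View pics/w13.png

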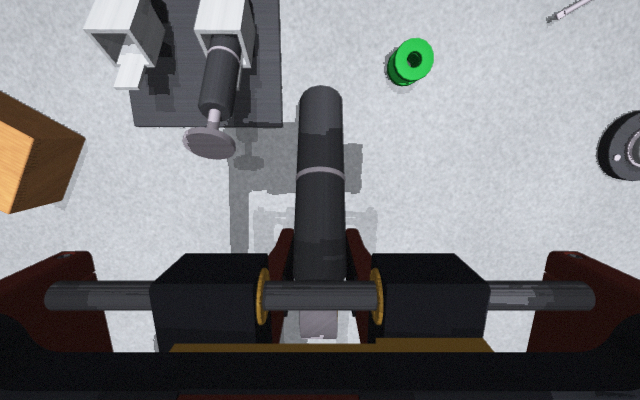

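{"name": "play_rows", "arguments": {"moves": [0, 2, 3, 0, 0, 2, 3, 0, 0, 1, 3, 0, 0, 0, 2.6, 0, 0, 0, 0, 0, 0, 0, 0, 0]}}

```text
clock: 18.4
tool_pos: [467.2, 36.8, 97.2]
eef_rot: [[0.998, 0.058, 0.001], [0.058, -0.998, 0.0], [0.001, -0.0, -1.0]]
force: [-0.8, -0.7, -4.6]
grip_width: 28.5
```

{"name": "play_rows", "arguments": {"moves": [0, 0, 0, 0, 0, 0, 0, 0, 0, 0, 0, 0], "newtons": 15}}

```text
clock: 18.77
tool_pos: [466.8, 36.3, 97.0]
eef_rot: [[0.998, 0.057, 0.001], [0.057, -0.998, 0.0], [0.001, 0.0, -1.0]]
force: [0.3, 0.1, -4.2]
grip_width: 29.4
```

```bash
python3 - <<'E'
from h import *
s=sense();print(s['clock'],s['tool_pos'],s['force'],s['grip_width'])
w=snap('wrist','w14.png')
E
```

```text
18.775 [466.75950829  36.27586419  96.95403317] [ 0.27259914  0.1420274  -4.16860442] 29.395302879408643
```

View pics/w14.png

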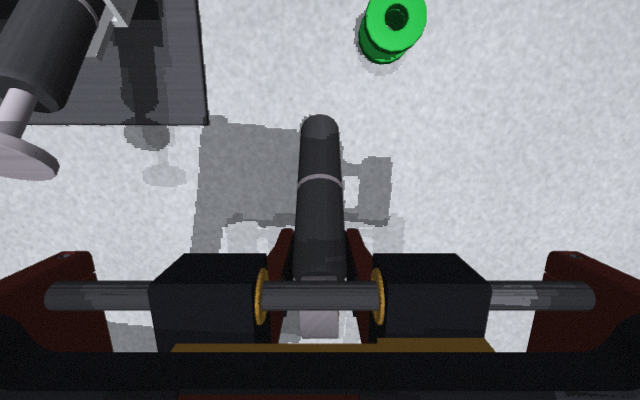

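{"name": "play_rows", "arguments": {"moves": [0, 0, 0, 0, 0, 0, 0, 0, 0, 0, 0, 0, 0, 0, 0, 0], "newtons": 8}}

```text
clock: 19.32
tool_pos: [466.5, 36.2, 96.5]
eef_rot: [[0.998, 0.057, 0.0], [0.057, -0.998, 0.0], [0.0, -0.0, -1.0]]
force: [0.3, 0.3, -4.6]
grip_width: 29.6
```

```bash
python3 - <<'E'
from h import *
s=sense();print(s['clock'],s['tool_pos'],s['force'],s['grip_width'])
w=snap('wrist','w15.png')
E
```

```text
19.325 [466.50207973  36.21068065  96.45569292] [ 0.26350449  0.27755933 -4.58084112] 29.556352418891294
```

View pics/w15.png

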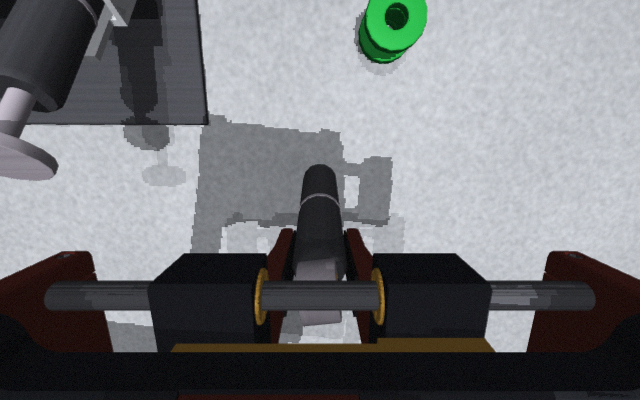

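{"name": "play_rows", "arguments": {"moves": [0, 0, 0, 0, 0, 0, 0, 0, 0, 0, 0, 0, 0, 0, 0, 0], "newtons": 5}}

```text
clock: 19.88
tool_pos: [466.4, 36.2, 96.5]
eef_rot: [[0.998, 0.057, -0.0], [0.057, -0.998, 0.0], [-0.0, -0.0, -1.0]]
force: [0.2, -0.2, -4.9]
grip_width: 29.6
```

```bash
python3 - <<'E'
from h import *
s=sense();print(s['clock'],s['tool_pos'],s['force'],s['grip_width'])
w=snap('wrist','w16.png')
E
```

```text
19.875 [466.41984767  36.21887759  96.46127872] [ 0.20810603 -0.21359434 -4.85356173] 29.555539306689507
```

View pics/w16.png

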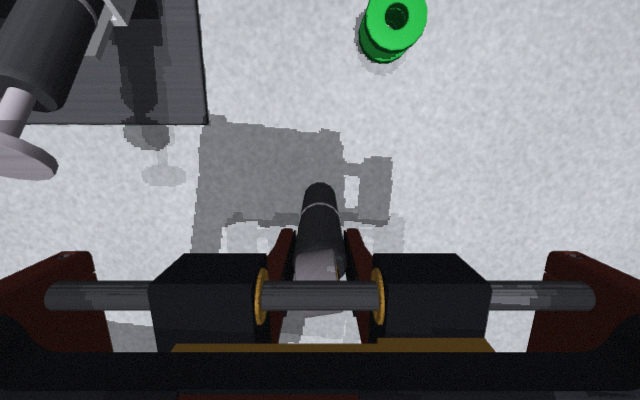

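{"name": "play_rows", "arguments": {"moves": [0, 0, 0, 0, 0, 0, 0, 0, 0, 0, 0, 0, 0, 0, 0, 0, 0, 0, 0, 0], "newtons": 3}}

```text
clock: 20.55
tool_pos: [466.5, 36.2, 96.5]
eef_rot: [[0.998, 0.057, -0.0], [0.057, -0.998, 0.0], [-0.0, -0.0, -1.0]]
force: [-0.5, 0.1, -3.6]
grip_width: 29.5
```

```bash
python3 - <<'E'
from h import *
s=sense();print(s['clock'],s['tool_pos'],s['force'],s['grip_width'])
w=snap('wrist','w17.png');sc=snap('scene','s17.png')
a=cv2.resize(sc['img'][80:240,180:340],None,fx=4,fy=3.5,interpolation=cv2.INTER_CUBIC);cv2.imwrite('pics/s17z.png',a[:,:,::-1])
P=cloud(w)
for v in range(190,280,6):
    r=P[v,296:346];m=np.linalg.norm(r[:,:2]-[470,36],axis=1)<45; m&=r[:,2]>15
    if m.any(): p=r[m];print(v,p[:,1].mean().round(1),p[:,0].max().round(1),p[p[:,0].argmax(),2].round(1),p[:,2].min().round(1))
E
```

```text
20.55 [466.45068576  36.21018409  96.47050291] [-0.49384754  0.09941401 -3.59154411] 29.48987404895577
196 38.3 482.1 25.2 15.3
202 37.8 482.1 45.8 20.1
208 37.8 482.1 64.0 37.0
214 37.8 482.3 80.0 54.3
220 37.8 482.2 93.2 64.3
226 38.0 482.3 105.6 81.0
232 37.2 482.3 115.1 93.8
238 37.2 481.2 121.1 95.6
244 37.2 484.2 136.3 103.1
250 37.1 483.0 140.4 109.0
256 37.1 481.4 143.6 119.5
262 36.9 479.7 146.0 120.3
268 36.7 477.7 147.8 112.1
274 37.9 475.8 149.7 118.7
```

View pics/w17.png

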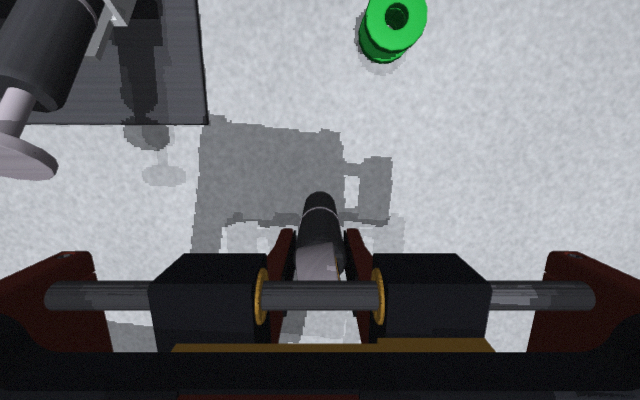

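View pics/s17z.png

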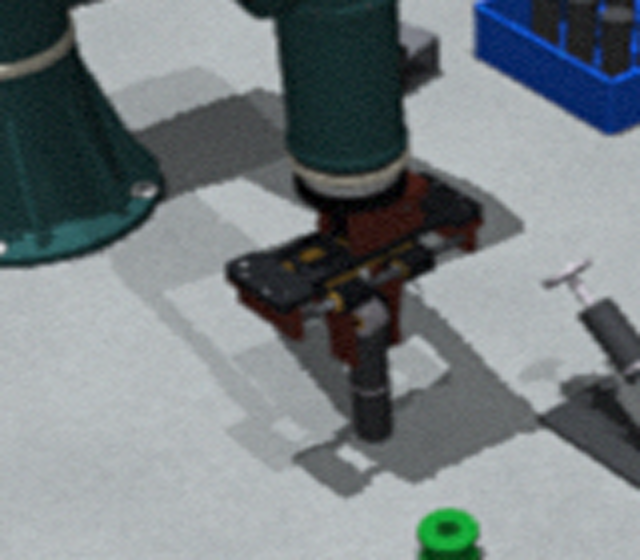

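The damper now hangs upright: its front face stays at x 482 from z 25 to 115. I'll firm the grip and lift.

{"name": "play_rows", "arguments": {"moves": [0, 0, 0, 0, 0, 0, 0, 0, 0, 0, 0, 0], "newtons": 30}}

```text
clock: 21.02
tool_pos: [466.4, 36.2, 96.5]
eef_rot: [[0.998, 0.057, -0.0], [0.057, -0.998, 0.0], [-0.0, -0.0, -1.0]]
force: [0.8, -0.1, -3.9]
grip_width: 29.1
```

{"name": "play_rows", "arguments": {"moves": [0, 0, -1.5, 0, 0, 0, -4, 0, 0, 0, -4, 0, 0, 0, -2, 0, 0, 0, 0, 0, 0, 0, 0, 0], "newtons": 50}}

```text
clock: 21.78
tool_pos: [465.5, 36.3, 210.5]
eef_rot: [[0.998, 0.057, -0.002], [0.057, -0.998, 0.0], [-0.002, -0.0, -1.0]]
force: [-0.6, 0.4, -3.9]
grip_width: 28.8
```

```bash
python3 - <<'E'
from h import *
s=sense();print(s['clock'],s['tool_pos'],s['force'],s['grip_width'])
w=snap('wrist','w18.png')
a=cv2.resize(w['img'][170:300,250:400],None,fx=5,fy=4.5,interpolation=cv2.INTER_CUBIC);cv2.imwrite('pics/w18z.png',a[:,:,::-1])
P=cloud(w)
for v in range(176,250,4):
    r=P[v,300:340];m=(r[:,2]>85)&(r[:,0]<495)
    if m.any(): p=r[m];print(v,m.sum(),p[:,1].mean().round(1),p[:,0].max().round(1),p[p[:,0].argmax(),2].round(1),p[:,2].min().round(1))
# lower front edge height by ray to plane x=482
for f,v0 in(('w17',range(188,200,2)),('w18',range(180,200,2))):
    d=ld(f)
    print(f,[(v,float((lambda o,r:(o+r*(482.2-o[0])/r[0])[2])(*ray(d,319,v)).round(1))) for v in v0])
E
```

```text
21.775 [465.54605472  36.27006404 210.46083827] [-0.63020648  0.39373021 -3.8701743 ] 28.784018709831866
192 12 38.0 481.0 121.6 116.9
196 23 37.4 481.1 138.3 116.5
200 27 37.7 481.0 153.2 124.8
204 30 37.9 481.1 166.3 138.3
208 32 37.9 481.2 179.5 149.2
212 34 37.9 481.3 189.4 161.9
216 36 37.9 481.4 199.1 176.4
220 38 37.9 481.3 207.3 180.8
224 40 37.9 481.3 215.0 183.2
228 39 37.8 481.3 222.1 201.3
232 40 37.9 481.4 228.9 210.9
236 39 37.9 480.8 233.6 221.2
240 40 37.8 479.6 236.8 227.4
244 40 37.9 482.9 249.4 232.9
248 40 37.8 482.6 253.5 234.5
w17 [(188, -10.7), (190, -0.7), (192, 8.6), (194, 17.3), (196, 25.4), (198, 33.1)]
w18 [(180, 62.1), (182, 75.2), (184, 87.4), (186, 98.6), (188, 109.0), (190, 118.7), (192, 127.8), (194, 136.2), (196, 144.1), (198, 151.5)]
```

View pics/w18z.png

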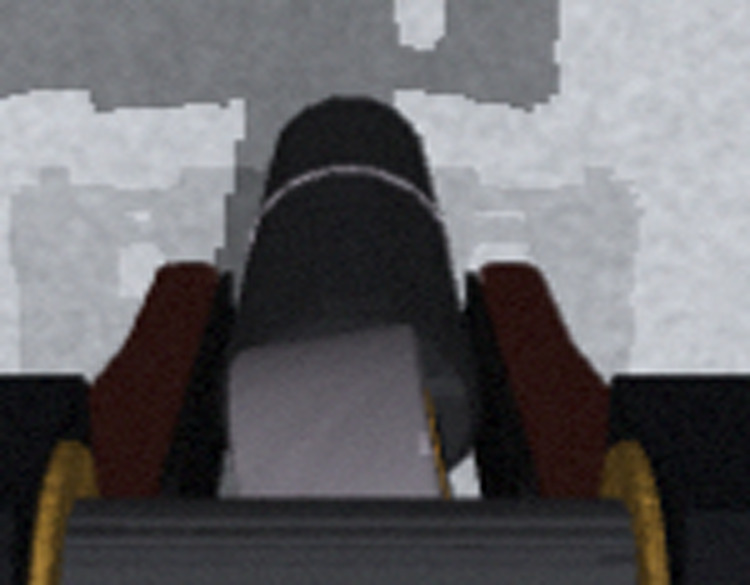

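{"name": "play_rows", "arguments": {"moves": [0.2, 1.6, 0, 0, 0.45, 3, 0, 0, 0.5, 3.6, 0, 0, 0.5, 3.6, 0, 0, 0.5, 3.6, 0, 0, 0.5, 3.6, 0, 0, 0.5, 3.6, 0, 0, 0.5, 3.6, 0, 0, 0.5, 3.6, 0, 0, 0.5, 3, 0, 0, 0.4, 2.2, 0, 0, 0.2, 1.3, 0, 0, 0, 0, 0, 0, 0, 0, 0, 0]}}

```text
clock: 23.58
tool_pos: [539.2, -322.1, 211.2]
eef_rot: [[0.998, 0.058, -0.001], [0.058, -0.998, 0.001], [-0.001, -0.001, -1.0]]
force: [-0.9, 0.9, -4.2]
grip_width: 29.0
```

```bash
python3 - <<'E'
from h import *
s=sense();print(s['clock'],s['tool_pos'],s['force'],s['grip_width'])
w=snap('wrist','w19.png');sc=snap('scene','s19.png');t=snap('top','t19.png')
a=cv2.resize(sc['img'][180:320,100:260],None,fx=4,fy=4,interpolation=cv2.INTER_CUBIC);cv2.imwrite('pics/s19z.png',a[:,:,::-1])
a=cv2.resize(w['img'][130:300,240:400],None,fx=4,fy=3.5,interpolation=cv2.INTER_CUBIC);cv2.imwrite('pics/w19z.png',a[:,:,::-1])
P=cloud(w)
for v in range(188,250,6):
    r=P[v,300:340];m=(r[:,2]>95)&(r[:,0]<575)
    if m.any(): p=r[m];print(v,p[:,1].mean().round(1),p[:,0].max().round(1),p[p[:,0].argmax(),2].round(1))
E
```

```text
23.575 [ 539.21850264 -322.09316021  211.24396656] [-0.89608584  0.857261   -4.2470898 ] 29.00430164260285
194 -320.4 554.7 131.7
200 -320.4 554.8 154.5
206 -320.5 555.5 176.5
212 -320.5 555.0 190.0
218 -320.5 555.3 204.7
224 -320.5 555.3 217.0
230 -320.5 555.1 227.7
236 -320.4 554.6 234.7
242 -320.5 556.0 246.4
248 -320.6 555.8 253.5
```

View pics/s19z.png

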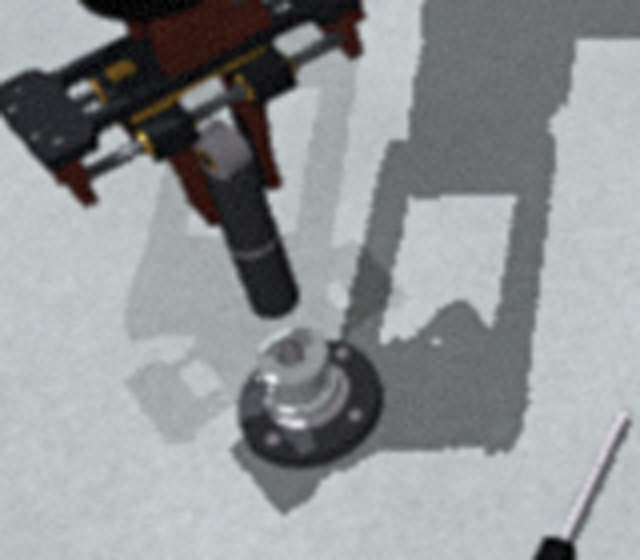

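View pics/w19z.png

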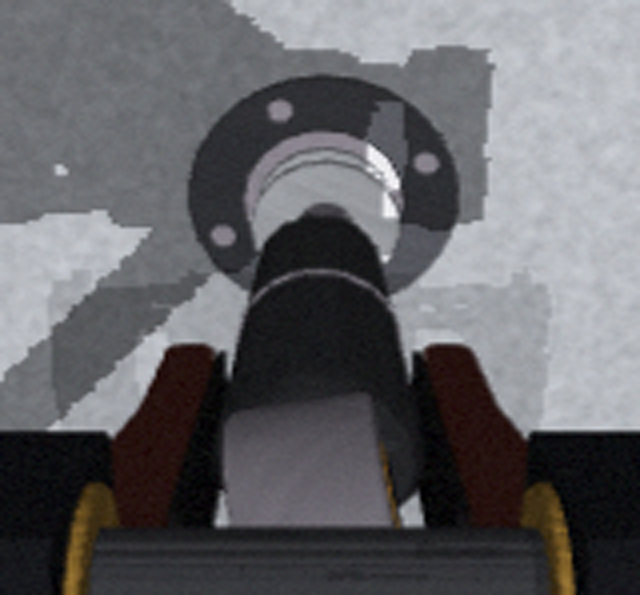

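{"name": "play_rows", "arguments": {"moves": [0, 0.15, 0.5, 0, 0, 0, 0.5, 0, 0, 0, 0, 0, 0, 0, 0, 0, 0, 0, 0, 0, 0, 0, 0, 0]}}

```text
clock: 24.48
tool_pos: [539.7, -324.8, 201.6]
eef_rot: [[0.998, 0.057, 0.0], [0.057, -0.998, -0.0], [0.0, 0.0, -1.0]]
force: [-0.6, -1.0, -4.3]
grip_width: 28.8
```

```bash
python3 - <<'E'
from h import *
w=snap('wrist','w20.png');sc=snap('scene','s20.png');t=snap('top','t20.png');s=sense();print(s['clock'],s['tool_pos'],s['force'],s['grip_width'])
cv2.imwrite('pics/c20.png',np.vstack([cv2.resize(sc['img'],(480,300)),cv2.resize(t['img'],(480,300))])[:,:,::-1])
P=cloud(w)
for v in range(188,236,12):
    r=P[v,300:340];m=(r[:,2]>95)&(r[:,0]<575)
    if m.any(): p=r[m];print(v,p[:,1].mean().round(1),p[:,0].max().round(1),p[p[:,0].argmax(),2].round(1))
S0=ld('scene0');dif=cv2.absdiff(S0['img'][140:230,315:345],sc['img'][140:230,315:345]);print('spare diff',dif.mean())
E
```

```text
24.625 [ 539.68379845 -324.72523041  201.50146246] [ 0.49704537 -0.2823353  -4.53952212] 28.665576241990998
200 -323.2 555.5 145.5
212 -323.2 555.6 181.1
224 -323.0 555.5 206.4
spare diff 12.639135802469136
```

View pics/c20.png

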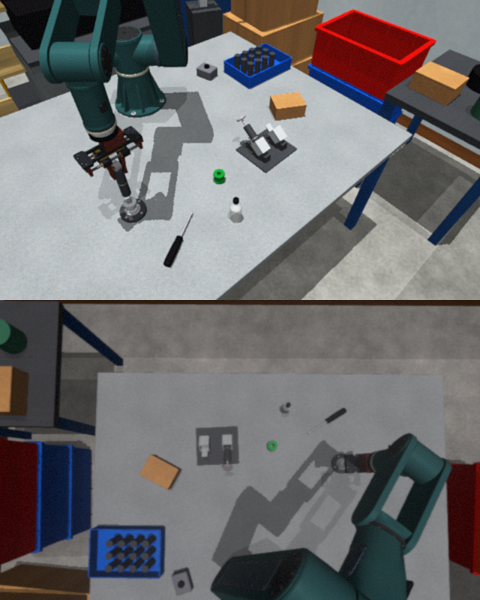

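```bash
python3 -c "
from h import *
s=sense();print(s['joint_vel'].round(2),s['tool_pos']);print(job_done())"
```

```text
[-0.1  -0.02  0.09  0.   -0.02  0.02] [ 539.68379845 -324.72523041  201.50146246]
the job is handed in; nothing more can be done
None
```

The job is handed in after 24.6 s on the robot's clock, and my last checks met the placing and holding limits. `job_done()` reports no verdict.

**Spool:** I put it on the spindle, lowered it until it met the seat (about 5 N) and let go. After release, its top measured about 59 mm above the bench (60 expected) and it was centred within about 1 mm.

**Eye damper:** I drew it out along its own axis. With the grip eased from 55 N down to 3 N, it swung upright in the fingers, and I then gripped it at 50 N. In the last pictures it stood vertical to well under 1°. Its axis was within about 1–2 mm of the spindle axis, and its lower end was roughly 35 mm above the tip. The wrist force showed little more than its weight.

**Other things:** The spare damper, bottle, screwdriver, carton and green spool look unmoved in the last pictures, judged by eye.

**Checks that disagreed or proved nothing:**
- Heights worked out from two wrist views came out low: 36.5 mm for the spool top (40 expected) and 69.5 mm for the spindle tip (76 expected). I used the stated heights, which the depth readings supported for the spool but not clearly for the tip.
- The wrist camera and the arm's own reading differed by 1–1.5 mm across the jaws.
- A picture-difference check on the spare damper was inconclusive, since the crop also takes in the emptied sleeve's area and moving shadows.

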